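Load the analyser's reagent lane

TASK

Load the analyser's feed lane: put the blue-capped, then the yellow-capped, then the red-capped reagent bottle in between the guide rails at the open mouth and push them one by one, upright and in single file, under the bridge. Finally press on the red bottle from behind until the row is tight together and you feel the sprung end stop push back, about 12 N at the fingers for a second, never ramming it, then let go. Do not knock any reagent bottle over, and leave the green-capped bottle and the other things on the bench where they are.

Things in the scene. Friction and masses are not known exactly. Their poses are not given: they have to be found in the camera images.
- bay: the analyser's loading bay, fixed. Origin: on the table (bottles slide on it, z = 0), on the lane's centre line, right below the front face of the bridge; x is the feed direction into the analyser, y across the lane, z up. The white analyser body, 220 mm wide, 210 mm tall, begins at x = 200 mm.
- lane_mouth (a point): open mouth of the lane, on the table at bay x = -154 mm; axes as the bay. Two steel guide rails, 35 mm high, 8 mm thick, are 62 mm apart inside from bay x = -110 mm to past the end stop; from -110 back to -154 mm they flare to about 92 mm apart.
- bridge (a point): middle of the lower front edge of the bridge, a grey bar across the lane, at bay x = 0, 118 mm above the table; axes as the bay. The bar is 16 mm thick along x, its top 170 mm high, its posts 100 mm apart inside. A clear roof, top at 170 mm, runs from it to the analyser body.
- roof (a point): centre of the clear roof's top, bay x = 107 mm, 170 mm high. Under it an orange end stop plate, 54 mm wide, 65 mm tall, faces the bottles. The stop is not tracked: its face lies at an unknown bay x of 138 to 168 mm, to be found by touch. It is sprung: it gives up to 10 mm, at 2.5 N per mm.
- reagent_blue: white reagent bottle with a blue cap and a blue band round its body. Upright, 106 mm tall: body 56 mm across up to 64 mm high, shoulder narrowing to 76 mm, then the cap 38 mm across from 76 to 106 mm. About 150 g. Origin: centre of its underside; z up its axis. Goes in first (deepest).
- reagent_yellow: white reagent bottle with a yellow cap and a yellow band round its body. Upright, 106 mm tall: body 56 mm across up to 64 mm high, shoulder narrowing to 76 mm, then the cap 38 mm across from 76 to 106 mm. About 150 g. Origin: centre of its underside; z up its axis. Goes in second.
- reagent_red: white reagent bottle with a red cap and a red band round its body. Upright, 106 mm tall: body 56 mm across up to 64 mm high, shoulder narrowing to 76 mm, then the cap 38 mm across from 76 to 106 mm. About 150 g. Origin: centre of its underside; z up its axis. Goes in last (nearest the mouth).
- reagent_green: white reagent bottle with a green cap and a green band round its body. Upright, 106 mm tall: body 56 mm across up to 64 mm high, shoulder narrowing to 76 mm, then the cap 38 mm across from 76 to 106 mm. About 150 g. Origin: centre of its underside; z up its axis. A spare: not to be touched.
- wash_bottle: translucent wash bottle with a bent spout, 68 mm across, 190 mm tall, origin under its centre. A bystander.
- specimen_pot: small specimen jar with white lid, 60 mm across, 65 mm tall, origin under its centre. A bystander.
- saline: small dropper bottle with red cap and paper label, 48 mm across, 110 mm tall, origin under its centre. A bystander.
- marker: blue marker pen lying on the table, 16 mm thick, about 130 mm long, origin under its middle. A bystander.
Mind the look-alikes: they are no part of the job. Leave any purple look-alike of the reagent_blue alone.

How it is judged:
By the outcome, as a careful person would: the job done as asked, in the order asked, and still so for the second after the job is handed in, with the robot touching nothing.
It also fails if it takes over 72 s, if anything falls off the work surface, if the arm or the gripper's body presses on something with over 40 N, if the wrist force passes 120 N, or if a joint passes its speed limit or range.

ROBOT

A 6-joint arm with a two-finger parallel gripper is mounted at the origin on the work surface. World frame = base frame: x ahead of the robot, y to its left, z up, the work surface at z = 0. Lengths are in m, angles in degrees, forces in N, time in s.
With the tool pointing down it reaches from about 0.35 to 0.875 m from the base axis. Payload 4.2 kg.
Tool frame: the origin (TCP) lies on the mounting face of the last link; the fingertips stand 182 mm ahead of it and the grasp point (between the pads) lies 164 mm ahead of it (r.tcp_to_grasp is the distance from the TCP to the grasp point, in m); z points along the fingers, y is the line along which they close (so a half turn about z gives the same grasp; the last joint's range is limited). The gripper opens to 87 mm and grips with 3 to 60 N. Pads are 19 mm wide; open, the fingers measure 117 mm over their backs; the gripper's body (75 mm by 190 mm) begins 51 mm behind the grasp point.
Start: joints at [92.109, 22.042, 0.453, 0, -68.411, -14.817], TCP at [0.137, 0.61, 0.405] pointing down, gripper open.
Joint ranges: [-179.83, 179.83], [-69.29, 118.12], [-61.27, 80.66], [-181.25, 117.63], [-171.15, -9.14], [-177.46, 177.46]. Speed limits (degrees/s): [159.86, 159.86, 180, 180, 180, 180].

INTERFACE

Orientations are given as a 3x3 rotation matrix whose columns are the frame's x, y, z axes.
In Python, from station import sense, eyes, r gives the robot as it stands.
- The arm moves only by the tool jog_arm, never from a script. Its argument "increments" is a list of rows, each a list of 4 numbers: the shift along the tool's x, y, z normalised to -1 to 1, where 1 is 0.02 m, then the turn about the tool's z normalised to -1 to 1, where 1 is 0.08 rad. A call has 1 to 10 rows; each row shifts and turns the commanded pose from where the row before left it, along the tool's axes as they then stand; what a row does not reach is not made up. A row lasts 1/10 s, in which the tool goes at most 50 mm and 8.59 degrees, less where a joint would pass 70% of its speed; a pose out of reach is approached as far as the arm can. A call with a number of a shift or a turn outside -1 to 1 is refused whole. A call with a gripper value outside its range is refused whole. "grip" is the finger opening in mm, from 0 to 87, set as the call begins (left out, the last holds). The fingers move at their own pace and stop on an object; the grip force is fixed at half the most. Time passes only in rows, so rows that do not move let the fingers close. It gives the time, the measured TCP pose, the force, the opening and the grip force at its end, in the units of the state.
- sense(): the state, without advancing time (a new reading comes with each control period).
- eyes.capture(name): name is "scene" or "top" or "wrist"; returns the picture (400x640x3 uint8, blue, green, red); there is no depth.
- eyes.get_calibration(name): a dict with "camera_matrix" (3x3 intrinsics, pixels), "R" (3x3) and "t" (3): a world point X has camera coordinates R X + t; the wrist camera has in their place "T_tool_cam" (4x4, takes a point from camera to tool coordinates, whose origin is the TCP and whose axes are the flange's). Camera axes: x right, y down, z forward; pixel columns grow to the right and rows downward; lengths in m; the calibration is good to about 2 mm. The wrist camera is an equidistant fisheye: a pixel r from the principal point sees the ray r / f radians off the axis. A picture is of the moment at which its call begins: read the wrist's pose just before it. get_calibration takes no time and is no camera call.
- r.finish_job(): hands the job in; it is judged then, once.
Trained networks look in the newest picture that a camera, given by its name, has taken for a name from the list of things; names that differ only in an ending like _2 or _b are one class to them, and where a whole thing is asked for, a point or a joint stands for the part that bears it (a point fixed in the world has none). Each returns a list of dicts, best first, with "conf" (0 to 1); they miss things now and then, are a little off and sometimes report something else, mostly with a low value. They report only what shows in the picture. A call takes as long as a camera call. They do not tell look-alikes from the thing itself.
- eyes.spot_in(camera, name): "centre" ([x, y, z] in m, in world coordinates, good to about 4 mm: the middle of the surface that is visible of it).
- eyes.outline_of(camera, name): "mask" (400x640 bool, what is visible of it).
The state is a dict: "time_s": time; "joints": joint angles; "joint_velocities": joint speeds; "effort": joint torques, N m; "tcp_pos": TCP position; "ee_rot": TCP orientation; "wrist_force": force on the tool from outside, world axes, zero at the start; "moment": the same for the moment, N m; "gripper_width": opening from 0.0 (shut) to 1.0 (fully open); "gripper_force": force on a finger pad.
Only numpy, scipy, OpenCV 4.12 (cv2) and the standard library are available. Lean on these libraries where they do the work, as an engineer would, in place of code of your own. Each camera call takes 0.05 s, during which the arm holds its last target. There are 200 camera calls.

## Working session

There is one attempt and no reset: what is moved stays moved. The work goes in short steps, Python scripts to look and compute and a tool call to move; the robot and the scene stay as the last step left them, time stands still between calls to the robot, and variables do not carry over. Pictures are saved under pics/ and viewed, at most 10 in all, crops included, and the job is handed in when it is done.

Besides the shell and the picture viewer there is one more tool, called after "Request:" as name(argument=value, ...), one argument or row to a line, values as JSON. jog_arm: Moves the arm, as the interface text tells. Its arguments: {"type":"object","properties":{"increments":{"type":"array"},"grip":{"type":"number"}},"required":["increments"]}

```bash
ls; mkdir -p pics
python3 - <<'E'
from station import sense, eyes, r
import cv2,numpy as np
s=sense(); print(s)
for c in("scene","top"):
    im=eyes.capture(c); cv2.imwrite(f"pics/{c}0.png",im)
    k=eyes.get_calibration(c); print(c,k)
    for n in["reagent_blue","reagent_yellow","reagent_red","reagent_green","bridge","roof","wash_bottle","specimen_pot","saline","marker"]:
        try:print(n,[(np.round(d["centre"],3).tolist(),round(d["conf"],2)) for d in eyes.spot_in(c,n)])
        except Exception as e: print(n,e)
print(eyes.get_calibration("wrist"))
E
```

```text
pics
{'time_s': 0.0, 'joints': array([ 9.21090109e+01,  2.20927544e+01,  3.78841472e-01, -2.89775651e-02,
       -6.84100851e+01, -1.48201387e+01]), 'joint_velocities': array([ 0.03012952, -0.02895841, -0.00986052, -0.07176754,  0.05528762,
        0.09489135]), 'effort': array([ 2.12587460e-03, -3.90666139e+01,  1.87408984e+01,  4.21960786e+00,
        1.10346690e-02, -1.96945625e-04]), 'tcp_pos': array([0.13740435, 0.60950378, 0.40363177]), 'ee_rot': array([[ 9.75450770e-01, -2.20217263e-01, -3.90310481e-04],
       [-2.20217587e-01, -9.75448339e-01, -2.17996882e-03],
       [ 9.93390575e-05,  2.21240550e-03, -9.99997548e-01]]), 'wrist_force': array([ 0.13839265, -0.29724493, -0.38489754]), 'moment': array([ 0.02532088,  0.0347741 , -0.02931134]), 'gripper_force': 0.0, 'gripper_width': 1.0036219362708787}
scene {'camera_matrix': array([[415.39836592,   0.        , 316.9137641 ],
       [  0.        , 415.39836592, 197.7915505 ],
       [  0.        ,   0.        ,   1.        ]]), 'R': array([[ 0.21789823,  0.9759132 ,  0.01066709],
       [ 0.7415005 , -0.15843308, -0.6519785 ],
 
[... 1288 characters left out ...]
89, 0.108], 0.89)]
specimen_pot [([0.695, -0.091, 0.064], 0.82)]
saline [([0.367, 0.229, 0.08], 0.71)]
marker [([0.731, 0.012, 0.017], 0.61), ([0.364, 0.23, 0.079], 0.38)]
{'camera_matrix': array([[309.70691629,   0.        , 321.86006116],
       [  0.        , 309.70691629, 191.80993002],
       [  0.        ,   0.        ,   1.        ]]), 'T_tool_cam': array([[ 9.39464383e-04, -9.57042092e-01, -2.89947499e-01,
         8.05384949e-02],
       [ 9.99999416e-01,  7.44454274e-04,  7.82865034e-04,
         4.60381859e-04],
       [-5.33382134e-04, -2.89948066e-01,  9.57042232e-01,
         2.04142685e-02],
       [ 0.00000000e+00,  0.00000000e+00,  0.00000000e+00,
         1.00000000e+00]])}
```

View images.

View pics/scene0.png

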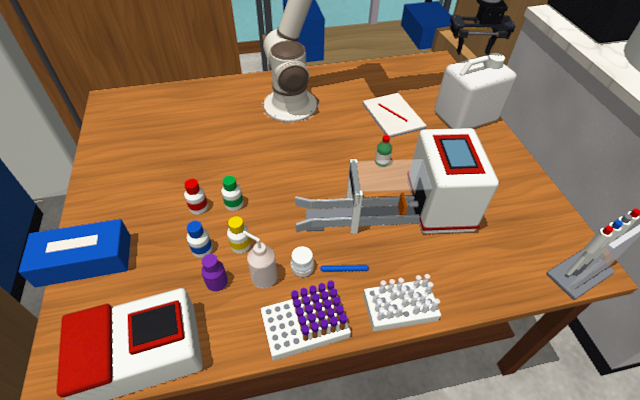

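View pics/top0.png

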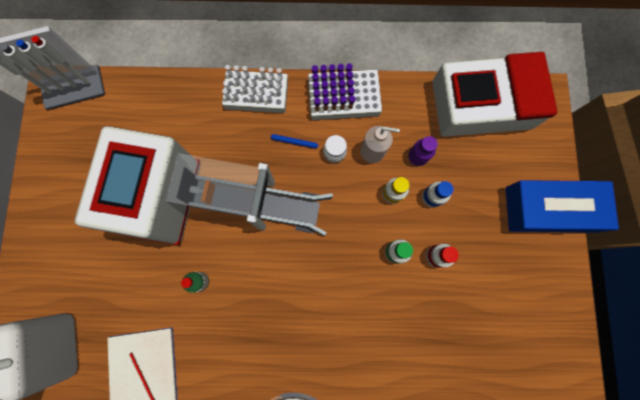

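```bash
cat > fit.py <<'E'
import numpy as np,cv2
from scipy.optimize import minimize
PROF=[(0,.028),(.064,.028),(.076,.019),(.106,.019)]
A=np.linspace(0,2*np.pi,40,endpoint=False)
def proj(k,P):
    p=(k["R"]@np.asarray(P,float).T).T+k["t"]; q=(k["camera_matrix"]@p.T).T
    return q[:,:2]/q[:,2:]
def sil(k,x,y,S=4):
    m=np.zeros((400*S,640*S),np.uint8)
    for (z0,r0),(z1,r1) in zip(PROF,PROF[1:]):
        P=[(x+q*np.cos(a),y+q*np.sin(a),z) for z,q in((z0,r0),(z1,r1)) for a in A]
        cv2.fillConvexPoly(m,cv2.convexHull(np.round((proj(k,P)+.5)*S-.5).astype(np.int32)),1)
    return m
def fit(ks,masks,x0):
    S=4; M=[cv2.resize(m.astype(np.uint8),None,fx=S,fy=S,interpolation=0) for m in masks]
    def f(v):
        return sum(1-(lambda s:(s&m).sum()/max(1,(s|m).sum()))(sil(k,*v)) for k,m in zip(ks,M))
    o=minimize(f,x0,method="Nelder-Mead",options=dict(initial_simplex=[x0,[x0[0]+.02,x0[1]],[x0[0],x0[1]+.02]],xatol=2e-4,fatol=1e-4))
    return o.x,o.fun
E
python3 - <<'E'
from station import sense, eyes, r
import cv2,numpy as np
from fit import *
a=cv2.imread("pics/top0.png")[110:260,75:340]; cv2.imwrite("pics/topc.png",cv2.resize(a,None,fx=3,fy=3,interpolation=cv2.INTER_CUBIC))
a=cv2.imread("pics/scene0.png")[120:245,285:500]; cv2.imwrite("pics/scenec.png",cv2.resize(a,None,fx=3.7,fy=3.7,interpolation=cv2.INTER_CUBIC))
a=cv2.imread("pics/scene0.png")[165:305,165:325]; cv2.imwrite("pics/botc.png",cv2.resize(a,None,fx=4,fy=4,interpolation=cv2.INTER_CUBIC))
init=dict(reagent_blue=(.57,-.34),reagent_yellow=(.58,-.24),reagent_red=(.43,-.345),reagent_green=(.44,-.245))
ks={c:eyes.get_calibration(c) for c in("scene","top")}
for n,x0 in init.items():
    ms={}
    for c in ks:
        best=None
        for d in eyes.outline_of(c,n):
            p=proj(ks[c],[(*x0,.06)])[0]; ys,xs=np.nonzero(d["mask"])
            e=np.hypot(xs.mean()-p[0],ys.mean()-p[1])
            if e<18 and (best is None or e<best[0]): best=(e,d["mask"])
        if best: ms[c]=best[1]
    print(n,list(ms),fit([ks[c] for c in ms],list(ms.values()),x0),[ (c,fit([ks[c]],[ms[c]],x0)) for c in ms])
E
```

```text
reagent_blue ['scene', 'top'] (array([ 0.58809637, -0.3529976 ]), np.float64(0.19712708877276663)) [('scene', (array([ 0.58744416, -0.35401584]), np.float64(0.1399424535704944))), ('top', (array([ 0.58815678, -0.35335983]), np.float64(0.0571208027788499)))]
reagent_yellow ['scene', 'top'] (array([ 0.59720695, -0.24852451]), np.float64(0.20302231128338122)) [('scene', (array([ 0.59373421, -0.24820436]), np.float64(0.15814210671827478))), ('top', (array([ 0.59720095, -0.24852235]), np.float64(0.041515650741350885)))]
reagent_red ['scene', 'top'] (array([ 0.43450096, -0.35669573]), np.float64(0.15518601821988343)) [('scene', (array([ 0.43224475, -0.35733006]), np.float64(0.09574987787005373))), ('top', (array([ 0.43483773, -0.35622097]), np.float64(0.05399379604497867)))]
reagent_green ['scene', 'top'] (array([ 0.44328714, -0.25307503]), np.float64(0.13962139570064935)) [('scene', (array([ 0.44092684, -0.2535487 ]), np.float64(0.06283517150662754))), ('top', (array([ 0.44344218, -0.25196674]), np.float64(0.05992722310666365)))]
```

View pics/topc.png

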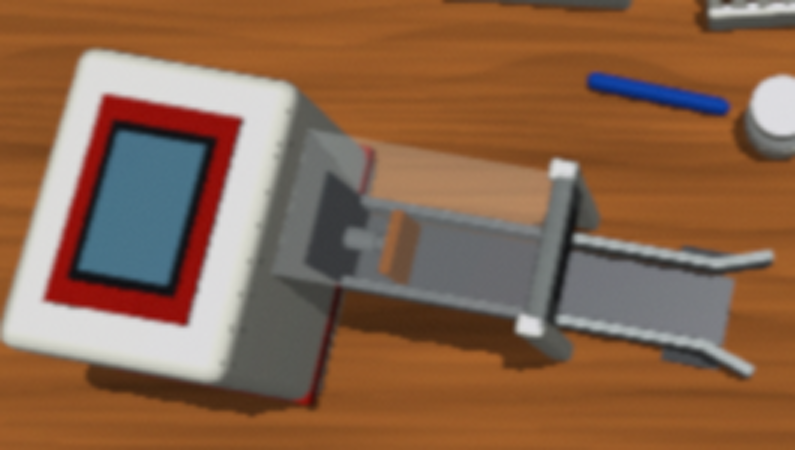

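View pics/scenec.png

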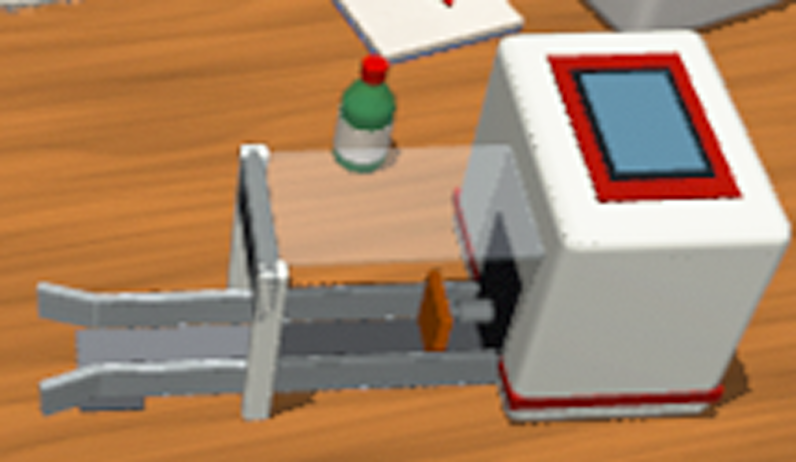

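View pics/botc.png

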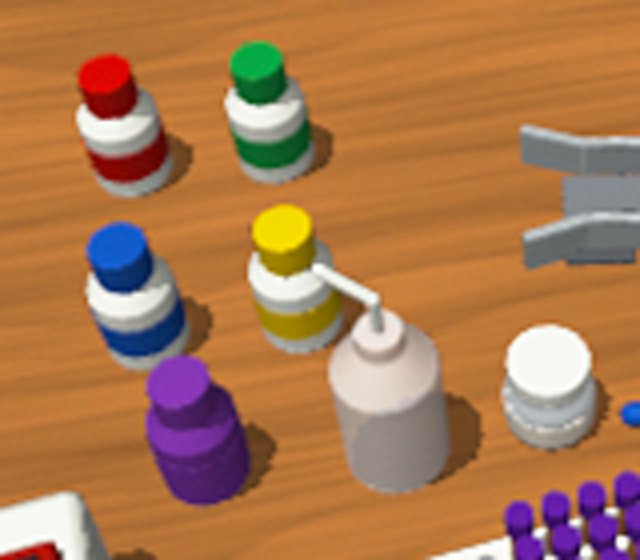

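Run:
```python
from station import eyes
import numpy as np
from fit import proj
from scipy.optimize import least_squares
T=[((771,257),(-154,-50,35)),((751,371),(-154,50,35)),((718,267),(-110,-35,35)),((707,347),(-110,35,35)),((547,247),(8,0,170))]
S=[((40,287),(-154,50,35)),((42,386),(-154,-50,35)),((96,296),(-110,35,35)),((100,367),(-110,-35,35)),((264,210),(8,0,170))]
kt,kc=eyes.get_calibration("top"),eyes.get_calibration("scene")
def res(v,T=T,S=S,sp=False):
    c,s=np.cos(v[2]),np.sin(v[2]); R=np.array([[c,-s,0],[s,c,0],[0,0,1]]); f=lambda L:np.array([R@(np.array(b)/1000)+[v[0],v[1],0] for a,b in L])
    e=[]
    if T: e.append(proj(kt,f(T))-(np.array([a for a,_ in T])/3+[75,110]-.33))
    if S: e.append(proj(kc,f(S))-(np.array([a for a,_ in S])/3.7+[285,120]-.35))
    return np.concatenate(e).ravel()
for a in((T,S),(T,[]),([],S)):
    o=least_squares(res,[.56,.13,1.4],args=a,loss="soft_l1"); print(np.round(o.x[:2],4),np.degrees(o.x[2]).round(2),np.round(res(o.x,*a),1))
# wash spout tip
def ray(k,p):
    d=k["R"].T@np.linalg.inv(k["camera_matrix"])@[*p,1]; return -k["R"].T@k["t"],d
(c1,d1),(c2,d2)=ray(kt,(397,130)),ray(kc,(244,231))
t=np.linalg.lstsq(np.c_[d1,-d2],c2-c1,rcond=None)[0]; print(c1+t[0]*d1,c2+t[1]*d2)
```

```text
[0.5598 0.0718] 80.28 [-0.1 -0.5 -0.4  0.4 -0.6 -1.2 -2.1 -0.7 -0.1 -0.1 -0.5 -0.7 -0.5 -0.4
 -0.5  0.2 -0.6 -0.1 -0.8 -1. ]
[0.5586 0.0706] 80.39 [ 0.4 -0.2  0.2  0.8 -0.1 -0.8 -1.5 -0.3  0.4  0.4]
[0.5623 0.0731] 79.91 [ 0.2 -0.4 -0.  -0.1  0.1  0.6 -0.1  0.3 -0.1 -0.4]
[ 0.69844175 -0.22417049  0.19346258] [ 0.6983507  -0.22474941  0.1935556 ]
```

```bash
cat > plan.py <<'E'
import sys,numpy as np
from station import sense
def plan(x,y,z,yaw=None,n=None,start=None):
    s=sense(); R=s["ee_rot"]; p=np.array(s["tcp_pos"] if start is None else start[:3]); a=np.arctan2(R[1,0],R[0,0]) if start is None else np.radians(start[3])
    d=np.array([x,y,z])-p; t=0 if yaw is None else np.radians(yaw)-a; t=(t+np.pi)%(2*np.pi)-np.pi
    n=n or 1
    while 1:
        rows=[];ok=True
        for i in range(n):
            b=a+t*i/n; c,q=np.cos(b),np.sin(b); w=d/n
            v=[(c*w[0]+q*w[1])/.02,(q*w[0]-c*w[1])/.02,-w[2]/.02,-t/n/.08]
            rows.append([round(float(u),2) for u in v]); ok&=max(map(abs,v))<=1
        if ok or n>90: break
        n+=1
    print(n)
    for i in range(0,n,10): print(rows[i:i+10] if abs(t)>.01 else (min(10,n-i),rows[i]))
E
python3 - <<'E'
from plan import plan
plan(.588,-.353,.39,-99.8)
E
```

```text
54
[[0.6, 0.78, 0.01, 0.35], [0.62, 0.76, 0.01, 0.35], [0.65, 0.74, 0.01, 0.35], [0.67, 0.72, 0.01, 0.35], [0.69, 0.71, 0.01, 0.35], [0.71, 0.69, 0.01, 0.35], [0.73, 0.67, 0.01, 0.35], [0.74, 0.64, 0.01, 0.35], [0.76, 0.62, 0.01, 0.35], [0.78, 0.6, 0.01, 0.35]]
[[0.8, 0.58, 0.01, 0.35], [0.81, 0.56, 0.01, 0.35], [0.83, 0.53, 0.01, 0.35], [0.84, 0.51, 0.01, 0.35], [0.86, 0.49, 0.01, 0.35], [0.87, 0.46, 0.01, 0.35], [0.88, 0.44, 0.01, 0.35], [0.89, 0.41, 0.01, 0.35], [0.9, 0.39, 0.01, 0.35], [0.92, 0.36, 0.01, 0.35]]
[[0.93, 0.34, 0.01, 0.35], [0.93, 0.31, 0.01, 0.35], [0.94, 0.28, 0.01, 0.35], [0.95, 0.26, 0.01, 0.35], [0.96, 0.23, 0.01, 0.35], [0.96, 0.2, 0.01, 0.35], [0.97, 0.18, 0.01, 0.35], [0.97, 0.15, 0.01, 0.35], [0.98, 0.12, 0.01, 0.35], [0.98, 0.09, 0.01, 0.35]]
[[0.98, 0.07, 0.01, 0.35], [0.98, 0.04, 0.01, 0.35], [0.98, 0.01, 0.01, 0.35], [0.98, -0.02, 0.01, 0.35], [0.98, -0.05, 0.01, 0.35], [0.98, -0.07, 0.01, 0.35], [0.98, -0.1, 0.01, 0.35], [0.98, -0.13, 0.01, 0.35], [0.97, -0.16, 0.01, 0.35], [0.97, -0.18, 0.01, 0.35]]
[[0.96, -0.21, 0.01, 0.35], [0.96, -0.24, 0.01, 0.35], [0.95, -0.26, 0.01, 0.35], [0.94, -0.29, 0.01, 0.35], [0.93, -0.32, 0.01, 0.35], [0.92, -0.34, 0.01, 0.35], [0.91, -0.37, 0.01, 0.35], [0.9, -0.39, 0.01, 0.35], [0.89, -0.42, 0.01, 0.35], [0.88, -0.44, 0.01, 0.35]]
[[0.87, -0.47, 0.01, 0.35], [0.85, -0.49, 0.01, 0.35], [0.84, -0.52, 0.01, 0.35], [0.82, -0.54, 0.01, 0.35]]
```

Request:
jog_arm(
  increments=[
    [0.6,0.78,0,0.35],
    [0.62,0.76,0,0.35],
    [0.65,0.74,0,0.35],
    [0.67,0.72,0,0.35],
    [0.69,0.71,0,0.35],
    [0.71,0.69,0,0.35],
    [0.73,0.67,0,0.35],
    [0.74,0.64,0,0.35],
    [0.76,0.62,0,0.35],
    [0.78,0.6,0,0.35],
  ],
)

```text
time_s: 2.5
tcp_pos: [0.2222, 0.4297, 0.4046]
ee_rot: [[0.875, -0.484, 0.0], [-0.484, -0.875, -0.001], [0.001, 0.0, -1.0]]
wrist_force: [-0.0, 0.2, -0.7]
gripper_width: 1.0
gripper_force: 0.0
```

Request:
jog_arm(
  increments=[
    [0.8,0.58,0,0.35],
    [0.81,0.56,0,0.35],
    [0.83,0.53,0,0.35],
    [0.84,0.51,0,0.35],
    [0.86,0.49,0,0.35],
    [0.87,0.46,0,0.35],
    [0.88,0.44,0,0.35],
    [0.89,0.41,0,0.35],
    [0.9,0.39,0,0.35],
    [0.92,0.36,0,0.35],
  ],
)

```text
time_s: 3.5
tcp_pos: [0.3055, 0.2516, 0.4048]
ee_rot: [[0.708, -0.706, 0.0], [-0.706, -0.708, 0.0], [-0.0, -0.0, -1.0]]
wrist_force: [-0.2, 0.5, 0.4]
gripper_width: 1.001
gripper_force: 0.0
```

Request:
jog_arm(
  increments=[
    [0.93,0.34,0,0.35],
    [0.93,0.31,0,0.35],
    [0.94,0.28,0,0.35],
    [0.95,0.26,0,0.35],
    [0.96,0.23,0,0.35],
    [0.96,0.2,0,0.35],
    [0.97,0.18,0,0.35],
    [0.97,0.15,0,0.35],
    [0.98,0.12,0,0.35],
    [0.98,0.09,0,0.35],
  ],
)

```text
time_s: 4.5
tcp_pos: [0.3892, 0.0736, 0.4048]
ee_rot: [[0.485, -0.874, 0.0], [-0.874, -0.485, 0.0], [0.0, -0.0, -1.0]]
wrist_force: [0.1, 1.1, 0.9]
gripper_width: 0.999
gripper_force: 0.0
```

Request:
jog_arm(
  increments=[
    [0.98,0.07,0,0.35],
    [0.98,0.04,0,0.35],
    [0.98,0.01,0,0.35],
    [0.98,-0.02,0,0.35],
    [0.98,-0.05,0,0.35],
    [0.98,-0.07,0,0.35],
    [0.98,-0.1,0,0.35],
    [0.98,-0.13,0,0.35],
    [0.97,-0.16,0,0.35],
    [0.97,-0.18,0,0.35],
  ],
)

```text
time_s: 5.5
tcp_pos: [0.4732, -0.104, 0.4048]
ee_rot: [[0.224, -0.974, 0.0], [-0.974, -0.224, -0.0], [0.0, 0.0, -1.0]]
wrist_force: [0.1, 0.3, 0.4]
gripper_width: 0.999
gripper_force: 0.0
```

Run:
```python
from station import sense, eyes
import cv2,numpy as np
a=eyes.capture("scene");b=eyes.capture("top");w=eyes.capture("wrist")
for n,i in zip("sct bt wr".split(),(a,b,w)): cv2.imwrite(f"pics/{n}1.png",i)
h=np.hstack([a[30:280,150:400],b[50:300,230:480]]); h=cv2.resize(h,(800,400),interpolation=cv2.INTER_CUBIC)
cv2.imwrite("pics/g1.png",h)
from plan import plan
plan(.588,-.353,.39,-99.8)
```

```text
14
[[0.96, -0.2, 0.05, 0.35], [0.95, -0.23, 0.05, 0.35], [0.95, -0.25, 0.05, 0.35], [0.94, -0.28, 0.05, 0.35], [0.93, -0.31, 0.05, 0.35], [0.92, -0.33, 0.05, 0.35], [0.91, -0.36, 0.05, 0.35], [0.9, -0.39, 0.05, 0.35], [0.89, -0.41, 0.05, 0.35], [0.88, -0.44, 0.05, 0.35]]
[[0.87, -0.46, 0.05, 0.35], [0.85, -0.48, 0.05, 0.35], [0.84, -0.51, 0.05, 0.35], [0.82, -0.53, 0.05, 0.35]]
```

View pics/g1.png

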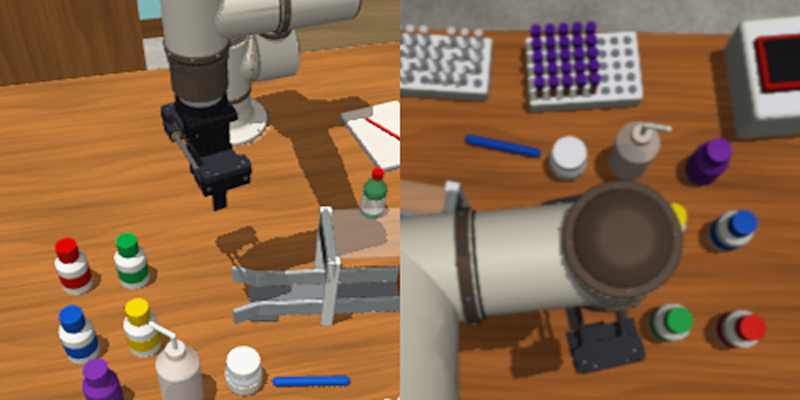

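Run:
```python
from station import sense, eyes
import cv2,numpy as np
from fit import proj
s=sense(); R=s["ee_rot"];p=s["tcp_pos"]
out=[]
for c,f,(x0,y0) in(("scene","pics/sct1.png",(230,75)),("top","pics/bt1.png",(310,170))):
    k=eyes.get_calibration(c); im=cv2.imread(f)[y0:y0+100,x0:x0+100]; im=cv2.resize(im,None,fx=4,fy=4,interpolation=cv2.INTER_CUBIC)
    im=cv2.convertScaleAbs(im,alpha=1.6,beta=25)
    def L(hx,hy,z0,z1,col):
        for sx in(-1,1):
            for sy in(-1,1):
                q=[proj(k,[p+R@[a*hx,b*hy,z]])[0] for a,b,z in((sx,sy,z0),(sx,sy,z1))]
                r=[proj(k,[p+R@[a*hx,b*hy,z]])[0] for z in(z0,z1) for a,b in((sx,sy),(-sx,sy),(sx,sy),(sx,-sy))]
                r=q+r
                for i in range(0,6,2): cv2.line(im,*[tuple(int(v) for v in ((t-[x0,y0])*4)) for t in r[i:i+2]],col,1)
    L(.0375,.095,.0,.113,(0,255,0)); L(.0095,.0585,.113,.182,(0,0,255)) 
    out.append(im)
cv2.imwrite("pics/g2.png",np.hstack(out))
# stop estimate: plate top edge at z=.065 seen in top crop
k=eyes.get_calibration("top");c,q=np.cos(np.radians(80.2)),np.sin(np.radians(80.2));B=np.array([[c,-q],[q,c]])
for cam,off,sc,pts in(("top",(75,110),3,[(393,211),(420,215),(380,275),(407,281)]),("scene",(285,120),3.7,[(435,270),(424,305),(418,340)])):
    k=eyes.get_calibration(cam)
    for u in pts:
        d=k["R"].T@np.linalg.inv(k["camera_matrix"])@[u[0]/sc+off[0],u[1]/sc+off[1],1]; C=-k["R"].T@k["t"]
        for z in(.065,.0):
            P=C+d*(z-C[2])/d[2]; print(cam,u,z,np.round(B.T@(P[:2]-[.56,.072])*1000))
```

```text
top (393, 211) 0.065 [156. -23.]
top (393, 211) 0.0 [177. -35.]
top (420, 215) 0.065 [133. -24.]
top (420, 215) 0.0 [153. -36.]
top (380, 275) 0.065 [154.  30.]
top (380, 275) 0.0 [174.  22.]
top (407, 281) 0.065 [131.  31.]
top (407, 281) 0.0 [150.  23.]
scene (435, 270) 0.065 [156.  25.]
scene (435, 270) 0.0 [178.  82.]
scene (424, 305) 0.065 [141. -10.]
scene (424, 305) 0.0 [162.  44.]
scene (418, 340) 0.065 [131. -44.]
scene (418, 340) 0.0 [150.   8.]
```

View pics/g2.png

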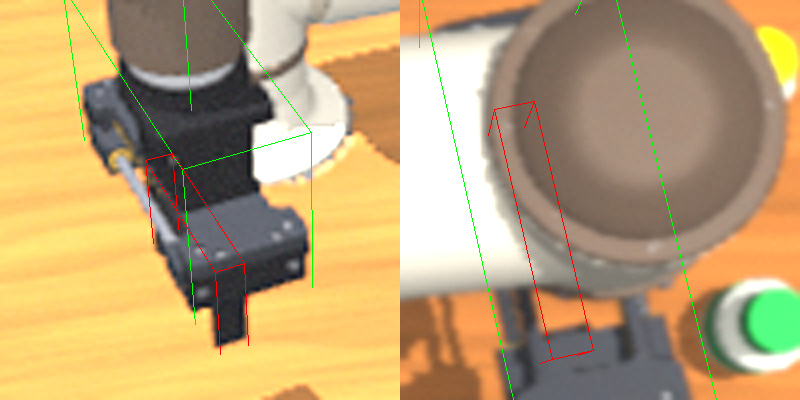

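Request:
jog_arm(
  increments=[
    [0.96,-0.2,0.3,0.35],
    [0.95,-0.23,0.3,0.35],
    [0.95,-0.25,0.3,0.35],
    [0.94,-0.28,0.3,0.35],
    [0.93,-0.31,0.3,0.35],
    [0.92,-0.33,0.3,0.35],
    [0.91,-0.36,0.3,0.35],
    [0.9,-0.39,0.3,0.35],
    [0.89,-0.41,0.3,0.35],
    [0.88,-0.44,0.3,0.35],
  ],
)

```text
time_s: 6.65
tcp_pos: [0.5565, -0.2807, 0.3445]
ee_rot: [[-0.052, -0.999, -0.0], [-0.999, 0.052, 0.0], [-0.0, 0.0, -1.0]]
wrist_force: [0.6, 0.1, 0.2]
gripper_width: 1.004
gripper_force: 0.0
```

Request:
jog_arm(
  increments=[
    [0.87,-0.46,0.2,0.35],
    [0.85,-0.48,0.2,0.35],
    [0.84,-0.51,0.2,0.35],
    [0.82,-0.53,0.2,0.35],
  ],
)

```text
time_s: 7.05
tcp_pos: [0.5898, -0.3517, 0.3284]
ee_rot: [[-0.164, -0.987, -0.0], [-0.987, 0.164, 0.0], [-0.0, 0.0, -1.0]]
wrist_force: [0.3, 0.3, -0.3]
gripper_width: 1.002
gripper_force: 0.0
```

Run:
```python
from station import sense, eyes
from fit import *
from plan import plan
s=sense(); print(s["tcp_pos"],np.degrees(np.arctan2(s["ee_rot"][1,0],s["ee_rot"][0,0])))
w=eyes.capture("wrist"); cv2.imwrite("pics/w2.png",w)
k=eyes.get_calibration("wrist")
hsv=cv2.cvtColor(w,cv2.COLOR_BGR2HSV)
# predicted pixel of each bottle cap top centre in wrist
K=k["camera_matrix"];T=k["T_tool_cam"]
def wp(P):
    q=T[:3,:3].T@(s["ee_rot"].T@(np.array(P)-s["tcp_pos"])-T[:3,3]); th=np.arctan2(np.hypot(q[0],q[1]),q[2]); ph=np.arctan2(q[1],q[0])
    return K[0,2]+K[0,0]*th*np.cos(ph),K[1,2]+K[0,0]*th*np.sin(ph)
for n,p in dict(blue=(.588,-.353),yellow=(.597,-.2485),red=(.4345,-.3565),green=(.443,-.253)).items(): print(n,np.round(wp((*p,.106))))
for d in eyes.spot_in("wrist","reagent_blue"): print(d)
plan(.588,-.353,.261,-99.8)
```

```text
[ 0.58976275 -0.35174497  0.32841352] -99.41262357797522
blue [325. 216.]
yellow [334. 329.]
red [518. 179.]
green [501. 290.]
{'centre': [0.6893, -0.3399, 0.0648], 'conf': 0.6}
{'centre': [0.4954, -0.0628, 0.0325], 'conf': 0.28}
4
(4, [0.01, 0.02, 0.83, 0.02])
```

View pics/w2.png

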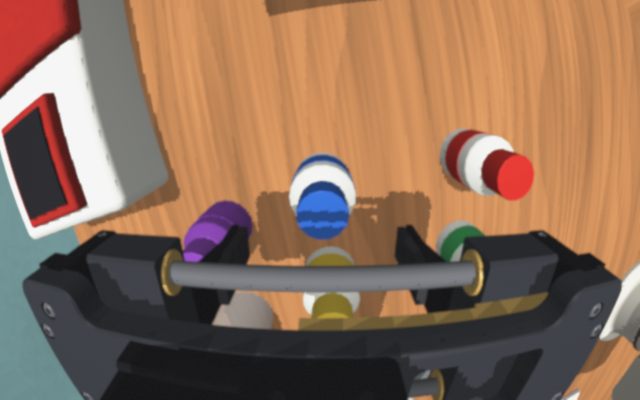

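Request:
jog_arm(
  increments=[
    [0,0,0.85,0],
    [0,0,0.85,0],
    [0,0,0.85,0],
    [0,0,0.8,0],
  ],
)

```text
time_s: 7.55
tcp_pos: [0.5892, -0.3504, 0.2613]
ee_rot: [[-0.162, -0.987, -0.0], [-0.987, 0.162, 0.0], [-0.0, 0.0, -1.0]]
wrist_force: [-0.0, -1.2, 0.2]
gripper_width: 1.003
gripper_force: 0.0
```

Request:
jog_arm(
  increments=[
    [0,0,0,0],
    [0,0,0,0],
    [0,0,0,0],
    [0,0,0,0],
    [0,0,0,0],
  ],
  grip=25,
)

```text
time_s: 8.05
tcp_pos: [0.5896, -0.3511, 0.2627]
ee_rot: [[-0.162, -0.987, 0.001], [-0.987, 0.162, -0.0], [0.0, -0.002, -1.0]]
wrist_force: [0.1, -0.5, 0.7]
gripper_width: 0.632
gripper_force: 0.0
```

Request:
jog_arm(
  increments=[
    [0,0,0,0],
    [0,0,0,0],
    [0,0,0,0],
    [0,0,-0.75,0],
    [0,0,-0.75,0],
    [-0.5,0.7,-0.75,0],
    [-0.5,0.7,0,0],
    [-0.5,0.7,0,0],
    [-0.5,0.7,0,0],
    [-0.5,0.7,0,0],
  ],
)

```text
time_s: 9.05
tcp_pos: [0.5282, -0.29, 0.3084]
ee_rot: [[-0.162, -0.987, 0.002], [-0.987, 0.162, -0.001], [0.0, -0.002, -1.0]]
wrist_force: [0.3, 0.0, -2.7]
gripper_width: 0.427
gripper_force: 30.0
```

Run:
```python
from plan import plan
from station import sense
print(sense()["gripper_force"],sense()["gripper_width"])
plan(.530,-.1,.310,-99.8)
```

```text
29.999687697272748 0.4266963467925755
10
(10, [-0.94, 0.15, -0.01, 0.01])
```

Request:
jog_arm(
  increments=[
    [-0.9,0.1,0,0],
    [-0.9,0.1,0,0],
    [-0.9,0.1,0,0],
    [-0.9,0.1,0,0],
    [-0.9,0.1,0,0],
    [-0.9,0.1,0,0],
    [-0.9,0.1,0,0],
    [-0.9,0.1,0,0],
    [-0.9,0.1,0,0],
    [0,0,0,0],
  ],
)

```text
time_s: 10.05
tcp_pos: [0.5375, -0.1261, 0.3084]
ee_rot: [[-0.16, -0.987, 0.003], [-0.987, 0.16, 0.0], [-0.001, -0.002, -1.0]]
wrist_force: [-0.4, -0.6, -1.2]
gripper_width: 0.426
gripper_force: 30.0
```

Run:
```python
from station import sense, eyes
import cv2,numpy as np
s=sense();print(s["tcp_pos"])
w=eyes.capture("wrist");t=eyes.capture("top");c=eyes.capture("scene")
for n,i in zip("wtc",(w,t,c)): cv2.imwrite(f"pics/{n}3.png",i)
a=cv2.resize(w,(480,300)); 
z=lambda im,x,y:cv2.resize(im[y:y+75,x:x+100],(400,300),interpolation=cv2.INTER_CUBIC)
h=np.hstack([z(t,245,165),z(c,280,165)]); b=np.zeros((300,800,3),np.uint8); b[:,:480]=a
cv2.imwrite("pics/v3.png",np.vstack([h,b]))
```

```text
[ 0.53745657 -0.12610105  0.30837491]
```

View pics/v3.png

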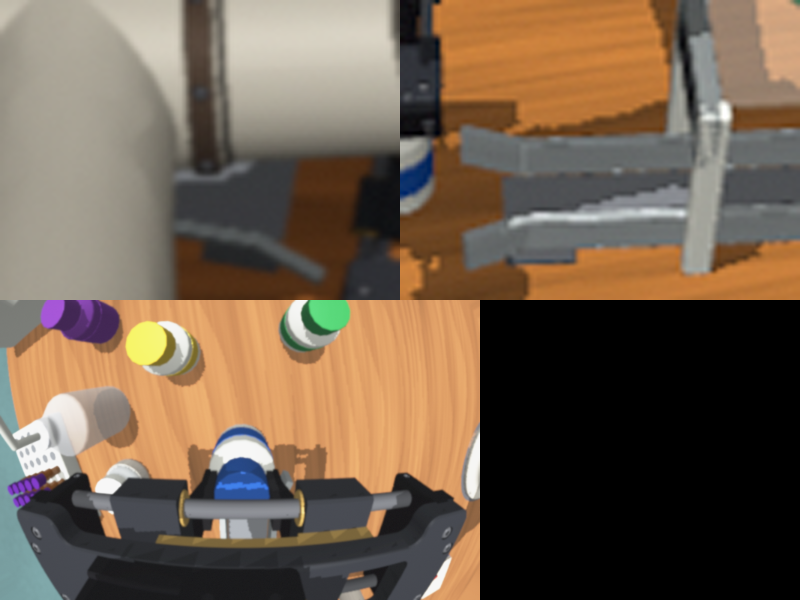

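Request:
jog_arm(
  increments=[
    [-1,0.2,0,0],
    [-1,0.2,0,0],
    [-0.9,0.17,0,0],
    [0,0,0.75,0],
    [0,0,0.75,0],
    [0,0,0.75,0],
    [0,0,0,0],
  ],
)

```text
time_s: 10.9
tcp_pos: [0.5354, -0.0693, 0.2613]
ee_rot: [[-0.163, -0.987, -0.001], [-0.987, 0.163, -0.001], [0.001, 0.001, -1.0]]
wrist_force: [0.5, -0.6, -2.4]
gripper_width: 0.427
gripper_force: 30.0
```

```bash
cat >> plan.py <<'E'
def bay():
    s=sense(); p=s["tcp_pos"]; a=np.radians(80.28); c,q=np.cos(a),np.sin(a); d=p[:2]-[.5598,.0718]; R=s["ee_rot"]; f=s["wrist_force"]
    print("t",round(s["time_s"],2),"bay mm",np.round([1e3*(c*d[0]+q*d[1]),1e3*(c*d[1]-q*d[0]),1e3*p[2]],1),"yaw",np.degrees(np.arctan2(R[1,0],R[0,0])).round(2),"z",R[:,2].round(3),"F",np.round([c*f[0]+q*f[1],c*f[1]-q*f[0],f[2]],1),"w",round(s["gripper_width"]*87,1),"j",np.round(s["joints"],1))
E
python3 -c "
from plan import bay;bay()"
```

```text
t 10.9 bay mm [-1.432e+02  2.000e-01  2.613e+02] yaw -99.38 z [-0.001 -0.001 -1.   ] F [-0.5 -0.5 -2.4] w 37.2 j [  9.9  22.5 -22.2   0.  -45.3 -19.3]
```

Request:
jog_arm(
  increments=[
    [-0.6,0,0,0],
    [-0.6,0,0,0],
    [-0.6,0,0,0],
  ],
)

```text
time_s: 11.2
tcp_pos: [0.5414, -0.032, 0.2622]
ee_rot: [[-0.162, -0.987, 0.001], [-0.987, 0.162, 0.0], [-0.0, -0.001, -1.0]]
wrist_force: [-0.4, 0.4, -1.5]
gripper_width: 0.426
gripper_force: 30.0
```

```bash
python3 -c "
from plan import bay;bay()"
```

```text
t 11.2 bay mm [-105.4    0.6  262.2] yaw -99.35 z [ 0.001  0.    -1.   ] F [ 0.3  0.5 -1.5] w 37.1 j [ 13.8  22.6 -21.9  -0.  -45.5 -23.1]
```

Request:
jog_arm(
  increments=[
    [-0.95,0,0,0],
    [-0.95,0,0,0],
    [-0.9,0,0,0],
    [0,0,0,0],
  ],
)

```text
time_s: 11.6
tcp_pos: [0.5508, 0.0249, 0.2622]
ee_rot: [[-0.159, -0.987, 0.002], [-0.987, 0.159, 0.001], [-0.001, -0.002, -1.0]]
wrist_force: [-0.2, 0.3, -1.2]
gripper_width: 0.423
gripper_force: 30.0
```

Request:
jog_arm(
  increments=[
    [0,0,0,0],
    [0,0,0,0],
    [0,0,0,0],
  ],
  grip=65,
)

```text
time_s: 11.9
tcp_pos: [0.5502, 0.0219, 0.2621]
ee_rot: [[-0.163, -0.987, 0.001], [-0.987, 0.163, 0.0], [-0.0, -0.001, -1.0]]
wrist_force: [0.1, 0.2, 0.3]
gripper_width: 0.619
gripper_force: 0.0
```

```bash
python3 -c "
from plan import *;bay();
s=sense()['tcp_pos']; plan(.597,-.2485,.345,-134,16,start=(s[0]-.013,s[1]-.08,.345,-99.4))"
```

```text
t 11.9 bay mm [-50.8   1.  262.1] yaw -99.37 z [ 0.001  0.    -1.   ] F [ 0.3 -0.1  0.3] w 53.8 j [ 19.1  23.3 -20.7   0.  -46.  -28.5]
16
[[0.56, -0.28, -0.0, 0.47], [0.55, -0.3, -0.0, 0.47], [0.53, -0.32, -0.0, 0.47], [0.52, -0.34, -0.0, 0.47], [0.51, -0.36, -0.0, 0.47], [0.49, -0.38, -0.0, 0.47], [0.48, -0.4, -0.0, 0.47], [0.46, -0.42, -0.0, 0.47], [0.45, -0.43, -0.0, 0.47], [0.43, -0.45, -0.0, 0.47]]
[[0.41, -0.47, -0.0, 0.47], [0.4, -0.48, -0.0, 0.47], [0.38, -0.5, -0.0, 0.47], [0.36, -0.51, -0.0, 0.47], [0.34, -0.52, -0.0, 0.47], [0.32, -0.54, -0.0, 0.47]]
```

Request:
jog_arm(
  increments=[
    [1,0,0,0],
    [1,0,-0.5,0],
    [1,0,-1,0],
    [1,0,-1,0],
    [1,0,-1,0],
    [0.5,0,-0.6,0.4],
  ],
  grip=87,
)

```text
time_s: 12.5
tcp_pos: [0.5321, -0.088, 0.3456]
ee_rot: [[-0.197, -0.98, 0.003], [-0.98, 0.197, -0.0], [-0.0, -0.003, -1.0]]
wrist_force: [0.4, -0.1, 0.2]
gripper_width: 0.994
gripper_force: 0.0
```

```bash
python3 -c "
from plan import *;bay();
plan(.597,-.2485,.335,-134,9)"
```

```text
t 12.5 bay mm [-1.622e+02  3.000e-01  3.456e+02] yaw -101.38 z [ 0.003 -0.    -1.   ] F [-0.1 -0.4  0.2] w 86.5 j [  7.9  16.7 -16.6   0.  -56.5 -19.2]
9
[[0.8, -0.53, 0.06, 0.79], [0.77, -0.58, 0.06, 0.79], [0.73, -0.63, 0.06, 0.79], [0.69, -0.67, 0.06, 0.79], [0.64, -0.71, 0.06, 0.79], [0.6, -0.75, 0.06, 0.79], [0.55, -0.79, 0.06, 0.79], [0.5, -0.82, 0.06, 0.79], [0.45, -0.85, 0.06, 0.79]]
```

Request:
jog_arm(
  increments=[
    [0.8,-0.53,0,0.79],
    [0.77,-0.58,0,0.79],
    [0.73,-0.63,0,0.79],
    [0.69,-0.67,0,0.79],
    [0.64,-0.71,0,0.79],
    [0.6,-0.75,0,0.79],
    [0.55,-0.79,0,0.79],
    [0.5,-0.82,0,0.79],
    [0.45,-0.85,0,0.79],
    [0,0,0.2,0],
  ],
)

```text
time_s: 13.5
tcp_pos: [0.5982, -0.2483, 0.3395]
ee_rot: [[-0.695, -0.719, 0.001], [-0.719, 0.695, -0.001], [-0.0, -0.001, -1.0]]
wrist_force: [-0.7, 0.4, -0.6]
gripper_width: 0.998
gripper_force: 0.0
```

```bash
python3 -c "
from plan import *;bay();print(sense()['tcp_pos']);
plan(.597,-.2485,.262)"
```

```text
t 13.5 bay mm [-309.   -91.9  339.5] yaw -133.99 z [ 0.001 -0.001 -1.   ] F [ 0.3  0.8 -0.6] w 86.8 j [ -8.3  27.   -1.4   0.  -61.6 -35.7]
[ 0.59821035 -0.24832559  0.33946217]
4
(4, [0.01, 0.01, 0.97, -0.0])
```

Request:
jog_arm(
  increments=[
    [0,0,0.97,0],
    [0,0,0.97,0],
    [0,0,0.97,0],
    [0,0,0.95,0],
  ],
)

```text
time_s: 13.9
tcp_pos: [0.5972, -0.2459, 0.2614]
ee_rot: [[-0.692, -0.722, -0.001], [-0.722, 0.692, 0.001], [0.0, 0.001, -1.0]]
wrist_force: [-0.2, -0.2, 0.1]
gripper_width: 1.0
gripper_force: 0.0
```

Request:
jog_arm(
  increments=[
    [0,0,0,0],
    [0,0,0,0],
    [0,0,0,0],
    [0,0,0,0],
    [0,0,0,0],
    [0,0,0,0],
    [0,0,0,0],
    [0,0,-0.75,0],
    [0,0,-0.75,0],
    [0,0,-0.75,0],
  ],
  grip=25,
)

```text
time_s: 14.9
tcp_pos: [0.5975, -0.2465, 0.3075]
ee_rot: [[-0.692, -0.722, -0.001], [-0.722, 0.692, 0.001], [0.001, 0.001, -1.0]]
wrist_force: [-0.2, 0.6, -1.7]
gripper_width: 0.427
gripper_force: 29.9
```

```bash
python3 -c "
from plan import *;bay();
plan(.5361,-.0662,.309,-99.5)"
```

```text
t 14.9 bay mm [-307.3  -90.9  307.5] yaw -133.78 z [-0.001  0.001 -1.   ] F [ 0.6  0.3 -1.7] w 37.2 j [ -8.1  28.5  -3.7  -0.  -57.8 -35.7]
9
[[-0.49, 0.94, -0.01, -0.83], [-0.55, 0.9, -0.01, -0.83], [-0.61, 0.87, -0.01, -0.83], [-0.66, 0.82, -0.01, -0.83], [-0.72, 0.78, -0.01, -0.83], [-0.77, 0.73, -0.01, -0.83], [-0.81, 0.68, -0.01, -0.83], [-0.86, 0.62, -0.01, -0.83], [-0.9, 0.56, -0.01, -0.83]]
```

Request:
jog_arm(
  increments=[
    [-0.49,0.94,0,-0.83],
    [-0.55,0.9,0,-0.83],
    [-0.61,0.87,0,-0.83],
    [-0.66,0.82,0,-0.83],
    [-0.72,0.78,0,-0.83],
    [-0.77,0.73,0,-0.83],
    [-0.81,0.68,0,-0.83],
    [-0.86,0.62,0,-0.83],
    [-0.9,0.56,0,-0.83],
    [0,0,0,0],
  ],
)

```text
time_s: 15.9
tcp_pos: [0.5356, -0.0644, 0.3074]
ee_rot: [[-0.163, -0.987, -0.001], [-0.987, 0.163, 0.0], [-0.0, 0.001, -1.0]]
wrist_force: [-0.6, -0.6, -1.5]
gripper_width: 0.426
gripper_force: 29.9
```

```bash
python3 -c "
from plan import *;bay();plan(.5361,-.0662,.309,-99.5)"
```

```text
t 15.9 bay mm [-138.4    0.9  307.4] yaw -99.36 z [-0.001  0.    -1.   ] F [-0.7  0.5 -1.5] w 37.1 j [ 10.4  19.1 -19.3  -0.  -51.6 -19.7]
1
(1, [0.08, -0.04, -0.08, 0.03])
```

Request:
jog_arm(
  increments=[
    [0,-0.03,0.75,0],
    [0,0,0.75,0],
    [0,0,0.75,0],
    [-0.5,0,0,0],
    [-0.65,0,0,0],
    [-0.65,0,0,0],
    [-0.65,0,0,0],
    [-0.65,0,0,0],
    [-0.65,0,0,0],
    [-0.65,0,0,0],
  ],
)

```text
time_s: 16.9
tcp_pos: [0.5517, 0.0219, 0.2626]
ee_rot: [[-0.165, -0.986, 0.0], [-0.986, 0.165, -0.0], [0.0, -0.0, -1.0]]
wrist_force: [0.6, -0.5, -1.4]
gripper_width: 0.425
gripper_force: 30.0
```

```bash
python3 -c "
from plan import *;bay()"
```

```text
t 16.9 bay mm [-50.5  -0.5 262.6] yaw -99.5 z [ 0. -0. -1.] F [-0.4 -0.6 -1.4] w 37.0 j [ 19.1  23.4 -20.5   0.  -46.1 -28.6]
```

Request:
jog_arm(
  increments=[
    [0,0,0,0],
    [0,0,0,0],
    [0,0,0,0],
  ],
  grip=65,
)

```text
time_s: 17.2
tcp_pos: [0.5516, 0.0206, 0.2627]
ee_rot: [[-0.166, -0.986, 0.0], [-0.986, 0.166, 0.0], [-0.0, -0.0, -1.0]]
wrist_force: [-0.1, -0.7, 0.5]
gripper_width: 0.615
gripper_force: 0.0
```

Request:
jog_arm(
  increments=[
    [1,0,0,0],
    [1,0,-0.5,0],
    [1,0,-1,0],
    [1,0,-1,0],
    [1,0,-1,0],
    [1,0.2,0,0],
  ],
  grip=87,
)

```text
time_s: 17.8
tcp_pos: [0.5285, -0.0983, 0.3359]
ee_rot: [[-0.166, -0.986, 0.007], [-0.986, 0.166, -0.0], [-0.001, -0.007, -1.0]]
wrist_force: [0.4, 0.1, -0.5]
gripper_width: 0.994
gripper_force: 0.0
```

```bash
python3 -c "
from plan import *;bay();
plan(.4345,-.3565,.315)"
```

```text
t 17.8 bay mm [-173.     2.1  335.9] yaw -99.54 z [ 0.007 -0.    -1.   ] F [ 0.2 -0.3 -0.5] w 86.4 j [  6.8  17.1 -17.7   0.1 -54.8 -16.3]
14
(10, [0.96, 0.18, 0.07, -0.0])
(4, [0.96, 0.18, 0.07, -0.0])
```

Request:
jog_arm(
  increments=[
    [0.95,0.18,0,0],
    [0.95,0.18,0,0],
    [0.95,0.18,0,0],
    [0.95,0.18,0,0],
    [0.95,0.18,0,0],
    [0.95,0.18,0,0],
    [0.95,0.18,0,0],
    [0.95,0.18,0,0],
    [0.95,0.18,0,0],
    [0.95,0.18,0,0],
  ],
)

```text
time_s: 18.8
tcp_pos: [0.4601, -0.2796, 0.3327]
ee_rot: [[-0.166, -0.986, 0.0], [-0.986, 0.166, -0.0], [-0.0, -0.0, -1.0]]
wrist_force: [0.7, -0.4, 0.3]
gripper_width: 1.002
gripper_force: 0.0
```

Request:
jog_arm(
  increments=[
    [0.95,0.18,0,0],
    [0.95,0.18,0,0],
    [0.95,0.18,0,0],
    [0,0,0,0],
  ],
)

```text
time_s: 19.2
tcp_pos: [0.4397, -0.3347, 0.3326]
ee_rot: [[-0.169, -0.986, 0.0], [-0.986, 0.169, -0.0], [0.0, -0.0, -1.0]]
wrist_force: [-0.3, -0.3, -0.5]
gripper_width: 0.998
gripper_force: 0.0
```

```bash
python3 -c "
from plan import *;bay();print(sense()['tcp_pos']);
plan(.4345,-.3565,.262)"
```

```text
t 19.2 bay mm [-420.9   49.8  332.6] yaw -99.72 z [ 0. -0. -1.] F [-0.3  0.2 -0.5] w 86.9 j [-20.5  18.7 -15.8   0.  -55.5  10.7]
[ 0.43967439 -0.33466468  0.33256687]
4
(4, [0.28, 0.02, 0.88, -0.0])
```

Request:
jog_arm(
  increments=[
    [1,0.05,0.3,0],
    [0.1,0,1,0],
    [0,0,1,0],
    [0,0,1,0],
    [0,0,0.23,0],
  ],
)

```text
time_s: 19.7
tcp_pos: [0.4353, -0.3538, 0.2598]
ee_rot: [[-0.166, -0.986, -0.004], [-0.986, 0.166, 0.002], [-0.002, 0.004, -1.0]]
wrist_force: [-0.9, 0.2, 0.1]
gripper_width: 0.997
gripper_force: 0.0
```

Request:
jog_arm(
  increments=[
    [0,0,0,0],
    [0,0,0,0],
    [0,0,0,0],
    [0,0,0,0],
    [0,0,0,0],
    [0,0,0,0],
    [0,0,0,0],
    [0,0,-0.75,0],
    [0,0,-0.75,0],
    [0,0,-0.75,0],
  ],
  grip=25,
)

```text
time_s: 20.7
tcp_pos: [0.4359, -0.3542, 0.3068]
ee_rot: [[-0.166, -0.986, -0.001], [-0.986, 0.166, 0.001], [-0.001, 0.002, -1.0]]
wrist_force: [-0.1, 0.5, -1.7]
gripper_width: 0.427
gripper_force: 30.0
```

```bash
python3 -c "
from plan import *;bay();print(sense()['tcp_pos']);
plan(.53,-.22,.309);plan(.5361,-.0662,.309)"
```

```text
t 20.7 bay mm [-440.8   50.2  306.8] yaw -99.54 z [-0.001  0.001 -1.   ] F [ 0.4  0.2 -1.7] w 37.2 j [-22.6  21.1 -16.3  -0.  -52.7  13.1]
[ 0.43589396 -0.35423443  0.30681028]
8
(8, [-0.92, -0.44, -0.01, -0.0])
16
(10, [-0.94, -0.16, -0.01, -0.0])
(6, [-0.94, -0.16, -0.01, -0.0])
```

Request:
jog_arm(
  increments=[
    [-0.35,-1,0,0],
    [-0.35,-1,0,0],
    [-0.35,-1,0,0],
    [-0.35,-1,0,0],
    [-0.35,-1,0,0],
    [-0.95,0.17,0,0],
    [-0.95,0.17,0,0],
    [-0.95,0.17,0,0],
    [-0.95,0.17,0,0],
    [-0.95,0.17,0,0],
  ],
)

```text
time_s: 21.7
tcp_pos: [0.5392, -0.2391, 0.3062]
ee_rot: [[-0.166, -0.986, -0.001], [-0.986, 0.166, 0.001], [-0.0, 0.002, -1.0]]
wrist_force: [-1.1, -0.2, -1.7]
gripper_width: 0.427
gripper_force: 30.0
```

Request:
jog_arm(
  increments=[
    [-0.95,0.17,0,0],
    [-0.95,0.17,0,0],
    [-0.95,0.17,0,0],
    [-0.95,0.17,0,0],
    [-0.95,0.17,0,0],
    [-0.95,0.17,0,0],
    [-0.95,0.17,0,0],
    [-0.95,0.17,0,0],
    [0,0,0,0],
  ],
)

```text
time_s: 22.6
tcp_pos: [0.5376, -0.0839, 0.3066]
ee_rot: [[-0.163, -0.987, -0.001], [-0.987, 0.163, 0.0], [-0.0, 0.001, -1.0]]
wrist_force: [0.7, -0.6, -2.7]
gripper_width: 0.429
gripper_force: 30.0
```

```bash
python3 -c "
from plan import *;bay();plan(.5361,-.0662,.308)"
```

```text
t 22.6 bay mm [-157.2   -4.4  306.6] yaw -99.39 z [-0.001  0.    -1.   ] F [-0.5 -0.7 -2.7] w 37.3 j [  8.2  19.6 -18.8  -0.  -51.7 -17.6]
1
(1, [-0.86, 0.22, -0.07, -0.0])
```

Request:
jog_arm(
  increments=[
    [-0.86,0.22,0,0],
    [0,0,0.75,0],
    [0,0,0.75,0],
    [0,0,0.75,0],
    [-0.6,0,0,0],
    [-0.65,0,0,0],
    [-0.65,0,0,0],
    [-0.65,0,0,0],
    [-0.65,0,0,0],
    [-0.65,0,0,0],
  ],
)

```text
time_s: 23.6
tcp_pos: [0.549, 0.0092, 0.2618]
ee_rot: [[-0.165, -0.986, -0.001], [-0.986, 0.165, -0.0], [0.001, 0.001, -1.0]]
wrist_force: [-1.0, -1.8, -0.7]
gripper_width: 0.429
gripper_force: 30.0
```

Request:
jog_arm(
  increments=[
    [-0.65,0,0,0],
    [-0.2,0,0,0],
  ],
)

```text
time_s: 23.8
tcp_pos: [0.5519, 0.0263, 0.2619]
ee_rot: [[-0.164, -0.986, -0.001], [-0.986, 0.164, -0.0], [0.0, 0.001, -1.0]]
wrist_force: [-1.9, -2.9, -0.9]
gripper_width: 0.43
gripper_force: 30.0
```

```bash
python3 -c "
from plan import *;bay()"
```

```text
t 23.8 bay mm [-4.620e+01  1.000e-01  2.619e+02] yaw -99.44 z [-0.001 -0.    -1.   ] F [-3.2  1.4 -0.9] w 37.4 j [ 19.5  23.5 -20.4   0.  -46.1 -29. ]
```

Request:
jog_arm(
  increments=[
    [0,0,0,0],
    [0,0,0,0],
    [0,0,0,0],
    [0,0,0,0],
  ],
  grip=70,
)

```text
time_s: 24.2
tcp_pos: [0.5521, 0.0247, 0.2623]
ee_rot: [[-0.166, -0.986, 0.001], [-0.986, 0.166, 0.0], [-0.001, -0.001, -1.0]]
wrist_force: [0.1, 1.5, 0.2]
gripper_width: 0.7
gripper_force: 0.0
```

Request:
jog_arm(
  increments=[
    [0.2,0,-0.8,0],
    [0,0,-1,0],
    [0,0,-1,0],
    [0,0,-1,0],
    [0,0,-1,0],
    [0,0,-1,0],
    [0,0,-1,0],
    [0,0,-1,0],
  ],
)

```text
time_s: 25.0
tcp_pos: [0.5511, 0.0206, 0.419]
ee_rot: [[-0.166, -0.986, 0.001], [-0.986, 0.166, 0.0], [-0.001, -0.001, -1.0]]
wrist_force: [0.4, -0.3, -0.4]
gripper_width: 0.801
gripper_force: 0.0
```

Run:
```python
from plan import *
from station import eyes
from fit import proj
bay(); print(sense()['tcp_pos'])
plan(.40,.78,.415)
eyes.capture("scene");k=eyes.get_calibration("scene")
a=np.radians(80.28);c,q=np.cos(a),np.sin(a)
for n in("reagent_red","reagent_yellow","reagent_blue"):
    for d in eyes.outline_of("scene",n):
        m=d["mask"];ys,xs=np.nonzero(m);print(n,round(d["conf"],2),xs.min(),xs.max(),ys.min(),ys.max())
for b in(-46,10,66):
    P=np.array([.5598+c*b/1e3,.0718+q*b/1e3,.05]);print(b,proj(k,[P]))
```

```text
t 25.0 bay mm [-5.19e+01 -1.00e-01  4.19e+02] yaw -99.56 z [ 0.001  0.    -1.   ] F [-0.3 -0.4 -0.4] w 69.7 j [ 19.   14.3  -8.7  -0.  -67.  -28.5]
[0.55109751 0.02061449 0.41902783]
37
(10, [-0.98, 0.37, 0.01, -0.0])
(10, [-0.98, 0.37, 0.01, -0.0])
(10, [-0.98, 0.37, 0.01, -0.0])
(7, [-0.98, 0.37, 0.01, -0.0])
reagent_red 0.69 321 340 187 217
reagent_yellow 0.69 341 352 190 216
reagent_blue 0.95 361 380 192 215
reagent_blue 0.73 201 226 253 290
reagent_blue 0.38 295 497 128 232
-46 [[332.94103127 205.12155617]]
10 [[352.47457116 204.50082046]]
66 [[371.93330187 203.88246203]]
```

Request:
jog_arm(
  increments=[
    [-0.98,0.35,0,0],
    [-0.98,0.35,0,0],
    [-0.98,0.35,0,0],
    [-0.98,0.35,0,0],
    [-0.98,0.35,0,0],
    [-0.98,0.35,0,0],
    [-0.98,0.35,0,0],
    [-0.98,0.35,0,0],
    [-0.98,0.35,0,0],
    [-0.98,0.35,0,0],
  ],
  grip=0,
)

```text
time_s: 26.2
tcp_pos: [0.5142, 0.2265, 0.4163]
ee_rot: [[-0.166, -0.986, -0.002], [-0.986, 0.166, -0.001], [0.002, 0.002, -1.0]]
wrist_force: [0.4, -0.0, -0.6]
gripper_width: 0.027
gripper_force: 0.0
```

Request:
jog_arm(
  increments=[
    [-0.98,0.35,0,0],
    [-0.98,0.35,0,0],
    [-0.98,0.35,0,0],
    [-0.98,0.35,0,0],
    [-0.98,0.35,0,0],
    [-0.98,0.35,0,0],
    [-0.98,0.35,0,0],
    [-0.98,0.35,0,0],
    [-0.98,0.35,0,0],
    [-0.98,0.35,0,0],
  ],
)

```text
time_s: 27.2
tcp_pos: [0.4776, 0.4325, 0.4179]
ee_rot: [[-0.165, -0.986, -0.0], [-0.986, 0.165, 0.0], [-0.0, 0.0, -1.0]]
wrist_force: [0.8, -0.8, -0.1]
gripper_width: 0.009
gripper_force: 0.0
```

Request:
jog_arm(
  increments=[
    [-0.98,0.35,0,0],
    [-0.98,0.35,0,0],
    [-0.98,0.35,0,0],
    [-0.98,0.35,0,0],
    [-0.98,0.35,0,0],
    [-0.98,0.35,0,0],
    [-0.98,0.35,0,0],
    [-0.98,0.35,0,0],
    [-0.98,0.35,0,0],
    [-0.98,0.35,0,0],
  ],
)

```text
time_s: 28.2
tcp_pos: [0.4408, 0.6373, 0.4176]
ee_rot: [[-0.165, -0.986, -0.0], [-0.986, 0.165, -0.0], [0.0, 0.0, -1.0]]
wrist_force: [-0.5, -0.0, 0.0]
gripper_width: 0.004
gripper_force: 0.0
```

```bash
python3 -c "
from plan import *;bay();print(sense()['tcp_pos'])"
```

```text
t 28.2 bay mm [537.3 212.8 417.6] yaw -99.52 z [-0. -0. -1.] F [-0.1  0.5  0. ] w 0.4 j [ 67.2  37.3  27.9   0.  -80.7 -76.8]
[0.44077184 0.63727745 0.41761251]
```

Request:
jog_arm(
  increments=[
    [-1,0.1,0,0],
    [-1,0.1,0,0],
    [-1,0.1,0,0],
    [-1,0.1,0,0],
    [-1,0.1,0,0],
    [-1,0.1,0,0],
    [-1,0.1,0,0],
    [-1,0.1,0,0],
    [-1,0.1,0,0],
    [-1,0.1,0,0],
  ],
)

```text
time_s: 29.2
tcp_pos: [0.4419, 0.8164, 0.4]
ee_rot: [[-0.165, -0.986, 0.005], [-0.986, 0.165, 0.005], [-0.006, -0.004, -1.0]]
wrist_force: [-0.1, 0.6, -1.8]
gripper_width: -0.001
gripper_force: 0.0
```

```bash
python3 -c "
from plan import *;bay();print(sense()['tcp_pos'])"
```

```text
t 29.2 bay mm [714.  241.9 400. ] yaw -99.5 z [ 0.005  0.005 -1.   ] F [ 0.6  0.2 -1.8] w -0.0 j [  71.5   64.2   80.4    0.2 -105.8  -81. ]
[0.44189067 0.81637192 0.40001336]
```

Request:
jog_arm(
  increments=[
    [-1,0.3,0,0],
    [-1,0.3,0,0],
    [-1,0.3,0,0],
    [-1,0.3,0,0],
    [-1,0.3,0,0],
  ],
)

```text
time_s: 29.7
tcp_pos: [0.3961, 0.8541, 0.3889]
ee_rot: [[-0.164, -0.986, 0.036], [-0.984, 0.166, 0.064], [-0.069, -0.025, -0.997]]
wrist_force: [0.2, 0.5, 0.1]
gripper_width: 0.006
gripper_force: 0.0
```

```bash
python3 -c "
from plan import *;bay();print(sense()['tcp_pos'])"
```

```text
t 29.7 bay mm [743.4 293.5 388.9] yaw -99.46 z [ 0.036  0.064 -0.997] F [ 0.6 -0.1  0.1] w 0.6 j [  75.    65.2   80.7    1.1 -101.4  -84.3]
[0.39606034 0.85408373 0.38887161]
```

Request:
jog_arm(
  increments=[
    [-1,0.6,0,0],
    [-1,0.6,0,0],
    [-1,0.6,0,0],
    [-1,0.6,0,0],
    [-1,0.6,0,0],
    [-1,0.6,0,0],
  ],
)

```text
time_s: 30.3
tcp_pos: [0.3125, 0.9047, 0.3673]
ee_rot: [[-0.161, -0.985, 0.062], [-0.979, 0.167, 0.118], [-0.127, -0.041, -0.991]]
wrist_force: [0.6, 0.5, 0.1]
gripper_width: 0.009
gripper_force: 0.0
```

```bash
python3 -c "
from plan import *;bay();print(sense()['tcp_pos'])"
```

```text
t 30.3 bay mm [779.2 384.3 367.3] yaw -99.34 z [ 0.062  0.118 -0.991] F [ 0.6 -0.6  0.1] w 0.8 j [ 80.9  66.8  80.6   2.4 -96.5 -89.9]
[0.31254193 0.90473472 0.36733607]
```

Request:
jog_arm(
  increments=[
    [-1,0.6,-1,0],
    [-1,0.6,-1,0],
    [-1,0.6,-1,0],
    [-1,0.6,-1,0],
    [-1,0.6,-1,0],
  ],
)

```text
time_s: 30.8
tcp_pos: [0.235, 0.9057, 0.4462]
ee_rot: [[-0.156, -0.984, 0.086], [-0.968, 0.17, 0.187], [-0.199, -0.054, -0.979]]
wrist_force: [-0.1, -0.4, -0.8]
gripper_width: 0.007
gripper_force: 0.0
```

```bash
python3 -c "
from plan import *;bay();print(sense()['tcp_pos'])"
```

```text
t 30.8 bay mm [767.1 460.9 446.2] yaw -99.16 z [ 0.086  0.187 -0.979] F [-0.4  0.1 -0.8] w 0.6 j [ 85.8  62.2  80.7   4.1 -97.2 -94.4]
[0.23500678 0.90570739 0.44624212]
```

Request:
jog_arm(
  increments=[
    [-1,0.7,-1,0],
    [-1,0.7,-1,0],
    [-1,0.7,-1,0],
    [-1,0.7,-1,0],
    [-1,0.7,-1,0],
  ],
)

```text
time_s: 31.3
tcp_pos: [0.1521, 0.899, 0.5146]
ee_rot: [[-0.149, -0.983, 0.104], [-0.952, 0.171, 0.254], [-0.268, -0.061, -0.961]]
wrist_force: [0.2, 0.7, -0.7]
gripper_width: 0.005
gripper_force: 0.0
```

```bash
cat >> plan.py <<'E'
def plan3(x,y,z,n=None,yawrate=0):
    s=sense(); v=s["ee_rot"].T@(np.array([x,y,z])-s["tcp_pos"])/.02
    m=n or int(np.ceil(np.abs(v).max())); print(m,np.round(v/m,3))
E
python3 -c "
from plan import *;bay();print(sense()['tcp_pos']);plan3(.44,.62,.44);print(sense()['ee_rot'])"
```

```text
t 31.3 bay mm [746.5 541.5 514.6] yaw -98.89 z [ 0.104  0.254 -0.961] F [ 0.7 -0.1 -0.7] w 0.5 j [ 91.3  58.3  80.6   6.4 -97.6 -99. ]
[0.15211308 0.89901085 0.51463694]
17 [ 0.714 -0.96   0.09 ]
[[-0.14885198 -0.98336755  0.10407376]
 [-0.95187398  0.17100365  0.25434952]
 [-0.26791606 -0.06120468 -0.96149622]]
```

Request:
jog_arm(
  increments=[
    [-1,0.8,-1,0],
    [-1,0.8,-1,0],
    [-1,0.8,-1,0],
    [-1,0.8,-1,0],
  ],
)

```text
time_s: 31.7
tcp_pos: [0.0824, 0.8862, 0.5673]
ee_rot: [[-0.142, -0.983, 0.115], [-0.934, 0.172, 0.313], [-0.327, -0.063, -0.943]]
wrist_force: [0.5, 0.5, -0.1]
gripper_width: 0.008
gripper_force: 0.0
```

Request:
jog_arm(
  increments=[
    [0.7,-1,0.2,0],
    [0.7,-1,0.2,0],
    [0.7,-1,0.2,0],
    [0.7,-1,0.2,0],
  ],
)

```text
time_s: 32.1
tcp_pos: [0.1532, 0.8277, 0.5405]
ee_rot: [[-0.142, -0.983, 0.115], [-0.934, 0.171, 0.313], [-0.327, -0.063, -0.943]]
wrist_force: [0.2, -0.1, 1.0]
gripper_width: 0.003
gripper_force: 0.0
```

```bash
python3 -c "
from plan import *;bay();print(sense()['tcp_pos']);plan3(.47,.45,.43);print(sense()['ee_rot'])"
```

```text
t 32.1 bay mm [676.4 528.3 540.5] yaw -98.61 z [ 0.115  0.313 -0.943] F [-0.1 -0.3  1. ] w 0.3 j [  91.4   40.7   47.4    7.2  -78.6 -101. ]
[0.15324365 0.82772276 0.5405334 ]
19 [ 0.906 -0.971  0.06 ]
[[-0.14152258 -0.98319607  0.11531192]
 [-0.93429945  0.17116004  0.31271198]
 [-0.32719398 -0.06348006 -0.94282256]]
```

```bash
python3 -c "
from plan import *;plan3(.5187,-.1027,.39)"
```

```text
44 [ 0.985 -0.578 -0.121]
```

Request:
jog_arm(
  increments=[
    [0.98,-0.58,-0.12,0],
    [0.98,-0.58,-0.12,0],
    [0.98,-0.58,-0.12,0],
    [0.98,-0.58,-0.12,0],
    [0.98,-0.58,-0.12,0],
    [0.98,-0.58,-0.12,0],
    [0.98,-0.58,-0.12,0],
    [0.98,-0.58,-0.12,0],
    [0.98,-0.58,-0.12,0],
    [0.98,-0.58,-0.12,0],
  ],
)

```text
time_s: 33.1
tcp_pos: [0.2367, 0.6173, 0.5063]
ee_rot: [[-0.142, -0.983, 0.115], [-0.934, 0.171, 0.313], [-0.327, -0.064, -0.943]]
wrist_force: [-1.0, 0.5, 0.3]
gripper_width: 0.003
gripper_force: 0.0
```

Request:
jog_arm(
  increments=[
    [0.98,-0.58,-0.12,0],
    [0.98,-0.58,-0.12,0],
    [0.98,-0.58,-0.12,0],
    [0.98,-0.58,-0.12,0],
    [0.98,-0.58,-0.12,0],
    [0.98,-0.58,-0.12,0],
    [0.98,-0.58,-0.12,0],
    [0.98,-0.58,-0.12,0],
    [0.98,-0.58,-0.12,0],
    [0.98,-0.58,-0.12,0],
  ],
)

```text
time_s: 34.1
tcp_pos: [0.3201, 0.4068, 0.4724]
ee_rot: [[-0.141, -0.983, 0.116], [-0.934, 0.171, 0.313], [-0.327, -0.064, -0.943]]
wrist_force: [0.0, -0.6, -0.2]
gripper_width: 0.004
gripper_force: 0.0
```

Request:
jog_arm(
  increments=[
    [0.98,-0.58,-0.12,0],
    [0.98,-0.58,-0.12,0],
    [0.98,-0.58,-0.12,0],
    [0.98,-0.58,-0.12,0],
    [0.98,-0.58,-0.12,0],
    [0.98,-0.58,-0.12,0],
    [0.98,-0.58,-0.12,0],
    [0.98,-0.58,-0.12,0],
    [0.98,-0.58,-0.12,0],
    [0.98,-0.58,-0.12,0],
  ],
)

```text
time_s: 35.1
tcp_pos: [0.4035, 0.1965, 0.4385]
ee_rot: [[-0.141, -0.983, 0.116], [-0.934, 0.171, 0.313], [-0.327, -0.064, -0.943]]
wrist_force: [0.5, 0.5, -0.4]
gripper_width: 0.005
gripper_force: 0.0
```

Request:
jog_arm(
  increments=[
    [0.98,-0.58,-0.12,0],
    [0.98,-0.58,-0.12,0],
    [0.98,-0.58,-0.12,0],
    [0.98,-0.58,-0.12,0],
    [0.98,-0.58,-0.12,0],
    [0.98,-0.58,-0.12,0],
    [0.98,-0.58,-0.12,0],
    [0.98,-0.58,-0.12,0],
    [0.98,-0.58,-0.12,0],
    [0.98,-0.58,-0.12,0],
  ],
)

```text
time_s: 36.1
tcp_pos: [0.4872, -0.0139, 0.4046]
ee_rot: [[-0.141, -0.983, 0.116], [-0.935, 0.171, 0.312], [-0.326, -0.065, -0.943]]
wrist_force: [-0.1, -0.0, -0.3]
gripper_width: 0.009
gripper_force: 0.0
```

```bash
python3 -c "
from plan import *;bay();plan3(.5187,-.1027,.39);plan3(.5187,-.1027,.205);print(sense()['ee_rot'])"
```

```text
t 36.1 bay mm [-96.7  57.1 404.6] yaw -98.6 z [ 0.116  0.312 -0.943] F [-0.   0.1 -0.3] w 0.8 j [ 12.2   7.7 -13.2 -18.9 -59.8 -13.2]
5 [ 0.833 -0.452 -0.103]
9 [ 0.798 -0.185  0.912]
[[-0.14133248 -0.98310163  0.11634571]
 [-0.93465456  0.17124443  0.31160263]
 [-0.32626061 -0.06470347 -0.94306282]]
```

Request:
jog_arm(
  increments=[
    [0.83,-0.45,-0.1,0],
    [0.83,-0.45,-0.1,0],
    [0.83,-0.45,-0.1,0],
    [0.83,-0.45,-0.1,0],
    [0.83,-0.45,-0.1,0],
  ],
)

```text
time_s: 36.6
tcp_pos: [0.5185, -0.1021, 0.3898]
ee_rot: [[-0.141, -0.983, 0.116], [-0.935, 0.171, 0.311], [-0.326, -0.065, -0.943]]
wrist_force: [0.7, 0.5, -0.2]
gripper_width: 0.007
gripper_force: 0.0
```

Request:
jog_arm(
  increments=[
    [0.33,0.07,0.97,0],
    [0.33,0.07,0.97,0],
    [0.33,0.07,0.97,0],
    [0.33,0.07,0.97,0],
    [0.33,0.07,0.97,0],
    [0.33,0.07,0.97,0],
    [0.33,0.07,0.97,0],
    [0,0,0,0],
  ],
)

```text
time_s: 37.4
tcp_pos: [0.5171, -0.1004, 0.2434]
ee_rot: [[-0.144, -0.983, 0.11], [-0.934, 0.172, 0.312], [-0.326, -0.058, -0.944]]
wrist_force: [-0.5, 0.2, 0.5]
gripper_width: 0.007
gripper_force: 0.0
```

Run:
```python
from plan import *
from station import eyes
import cv2
bay();plan3(.5187,-.1027,.205);s=sense();R=s["ee_rot"];p=s["tcp_pos"]
a=np.radians(80.28);c,q=np.cos(a),np.sin(a)
t=p+R@[-.0095,0,.182];d=t[:2]-[.5598,.0718];print("tip bay",c*d[0]+q*d[1],c*d[1]-q*d[0],t[2])
# tool-axis step per 10mm bay x, and per 10 mm bay y
print(R.T@[c,q,0],R.T@[-q,c,0])
im=eyes.capture("scene");cv2.imwrite("pics/f.png",cv2.resize(im[110:250,250:450],(800,560),interpolation=cv2.INTER_CUBIC))
```

```text
t 37.4 bay mm [-177.    13.   243.4] yaw -98.75 z [ 0.11   0.312 -0.944] F [0.1 0.6 0.5] w 0.6 j [  0.6  22.8 -16.6 -25.3 -46.6   7. ]
2 [0.36  0.006 0.892]
tip bay -0.10864310924060012 0.0030187708416634478 0.07471445878598909
[-0.94532838  0.00313448  0.32610494] [-0.01597905  0.99830758 -0.05591643]
```

View pics/f.png

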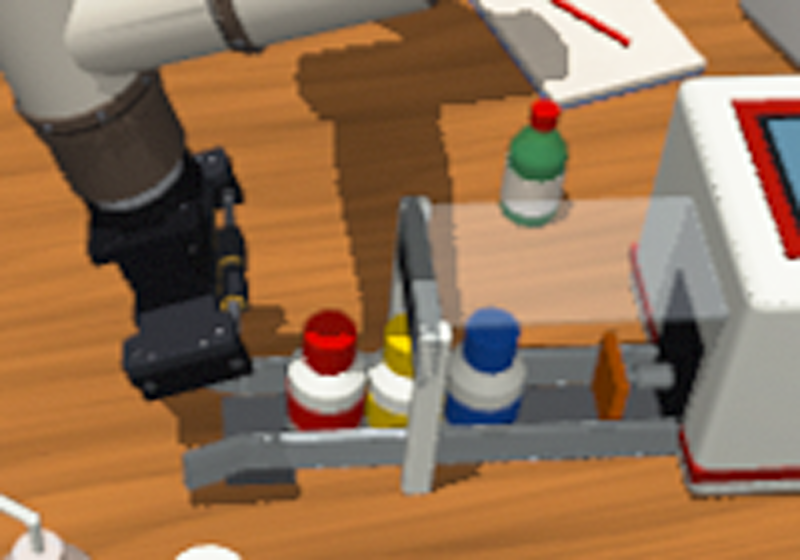

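Request:
jog_arm(
  increments=[
    [0.33,-0.08,0.92,0],
    [0.33,-0.07,0.92,0],
    [-0.47,0,0.16,0],
    [-0.47,0,0.16,0],
    [-0.47,0,0.16,0],
    [-0.38,0,0.13,0],
    [-0.38,0,0.13,0],
    [-0.38,0,0.13,0],
    [-0.38,0,0.13,0],
  ],
)

```text
time_s: 38.35
tcp_pos: [0.5343, -0.0409, 0.2075]
ee_rot: [[-0.142, -0.983, 0.117], [-0.935, 0.172, 0.311], [-0.326, -0.065, -0.943]]
wrist_force: [0.1, -5.7, 3.8]
gripper_width: 0.008
gripper_force: 2.3
```

```bash
cat >> plan.py <<'E'
def tip():
    bay();s=sense();R=s["ee_rot"];p=s["tcp_pos"];a=np.radians(80.28);c,q=np.cos(a),np.sin(a)
    t=p+R@[-.0095,0,.182];d=t[:2]-[.5598,.0718];print("tip bay",np.round([c*d[0]+q*d[1],c*d[1]-q*d[0],t[2]],4))
E
python3 -c "
from plan import *;tip()"
```

```text
t 38.35 bay mm [-115.4    6.1  207.5] yaw -98.61 z [ 0.117  0.311 -0.943] F [-5.6 -1.   3.8] w 0.7 j [  7.   26.2 -17.2 -27.  -40.5   3.5]
tip bay [-0.047  -0.0051  0.0389]
```

Request:
jog_arm(
  increments=[
    [-0.28,0.05,0.1,0],
    [-0.28,0.05,0.1,0],
    [-0.28,0.05,0.1,0],
  ],
)

```text
time_s: 38.65
tcp_pos: [0.5344, -0.023, 0.2065]
ee_rot: [[-0.142, -0.983, 0.117], [-0.935, 0.172, 0.311], [-0.326, -0.065, -0.943]]
wrist_force: [1.2, -4.9, 1.6]
gripper_width: 0.005
gripper_force: 2.3
```

```bash
python3 -c "
from plan import *;tip()"
```

```text
t 38.65 bay mm [-97.7   9.  206.5] yaw -98.64 z [ 0.117  0.311 -0.943] F [-4.6 -2.   1.6] w 0.5 j [  9.   26.2 -17.6 -26.9 -39.6   1.6]
tip bay [-0.0294 -0.0022  0.0379]
```

Request:
jog_arm(
  increments=[
    [-0.19,0.02,0.065,0],
    [-0.19,0.02,0.065,0],
    [-0.1,0,0.035,0],
  ],
)

```text
time_s: 38.95
tcp_pos: [0.5352, -0.0129, 0.2063]
ee_rot: [[-0.142, -0.983, 0.116], [-0.935, 0.172, 0.311], [-0.326, -0.064, -0.943]]
wrist_force: [1.3, -5.0, 1.0]
gripper_width: 0.006
gripper_force: 2.3
```

Request:
jog_arm(
  increments=[
    [-0.1,0,0.035,0],
    [-0.1,0,0.035,0],
  ],
)

```text
time_s: 39.15
tcp_pos: [0.5359, -0.0092, 0.2063]
ee_rot: [[-0.142, -0.983, 0.116], [-0.935, 0.172, 0.311], [-0.325, -0.064, -0.943]]
wrist_force: [1.0, -7.3, 2.2]
gripper_width: 0.004
gripper_force: 3.9
```

```bash
python3 -c "
from plan import *;tip()"
```

```text
t 39.15 bay mm [-83.8   9.9 206.3] yaw -98.64 z [ 0.116  0.311 -0.943] F [-7.  -2.2  2.2] w 0.3 j [ 10.6  26.2 -17.6 -26.8 -39.1   0. ]
tip bay [-0.0156 -0.0011  0.0377]
```

Request:
jog_arm(
  increments=[
    [-0.05,0,0.017,0],
    [-0.05,0,0.017,0],
    [0,0,0,0],
  ],
)

```text
time_s: 39.45
tcp_pos: [0.5361, -0.0079, 0.2064]
ee_rot: [[-0.142, -0.983, 0.116], [-0.935, 0.172, 0.309], [-0.324, -0.064, -0.944]]
wrist_force: [1.2, -9.5, 2.3]
gripper_width: 0.006
gripper_force: 4.5
```

```bash
python3 -c "
from plan import *;tip()"
```

```text
t 39.45 bay mm [-82.6   9.9 206.4] yaw -98.64 z [ 0.116  0.309 -0.944] F [-9.1 -2.8  2.3] w 0.5 j [ 10.7  26.2 -17.6 -26.7 -39.   -0.2]
tip bay [-0.0145 -0.0011  0.0377]
```

Request:
jog_arm(
  increments=[
    [-0.05,0,0.017,0],
    [-0.05,0,0.017,0],
    [-0.03,0,0.01,0],
    [0,0,0,0],
    [0,0,0,0],
  ],
)

```text
time_s: 39.95
tcp_pos: [0.5364, -0.0062, 0.2064]
ee_rot: [[-0.142, -0.983, 0.115], [-0.936, 0.171, 0.308], [-0.323, -0.064, -0.944]]
wrist_force: [-0.4, -13.9, 2.9]
gripper_width: 0.004
gripper_force: 6.5
```

```bash
python3 -c "
from plan import *;tip()"
```

```text
t 39.95 bay mm [-80.9   9.9 206.4] yaw -98.63 z [ 0.115  0.308 -0.944] F [-13.8  -2.    2.9] w 0.3 j [ 11.   26.2 -17.7 -26.5 -38.9  -0.5]
tip bay [-0.013  -0.0011  0.0376]
```

Request:
jog_arm(
  increments=[
    [0.01,0,-0.005,0],
    [0,0,0,0],
  ],
)

```text
time_s: 40.15
tcp_pos: [0.5364, -0.0063, 0.2064]
ee_rot: [[-0.142, -0.983, 0.115], [-0.936, 0.172, 0.308], [-0.323, -0.064, -0.944]]
wrist_force: [-0.2, -12.0, 3.8]
gripper_width: 0.005
gripper_force: 6.1
```

Request:
jog_arm(
  increments=[
    [0,0,0,0],
    [0,0,0,0],
    [0,0,0,0],
    [0,0,0,0],
    [0,0,0,0],
    [0,0,0,0],
  ],
)

```text
time_s: 40.75
tcp_pos: [0.5364, -0.0063, 0.2064]
ee_rot: [[-0.142, -0.983, 0.115], [-0.936, 0.171, 0.308], [-0.323, -0.064, -0.944]]
wrist_force: [-0.6, -13.6, 2.6]
gripper_width: 0.007
gripper_force: 6.1
```

Request:
jog_arm(
  increments=[
    [0,0,0,0],
    [0,0,0,0],
    [0,0,0,0],
    [0,0,0,0],
    [0,0,0,0],
    [0,0,0,0],
  ],
)

```text
time_s: 41.35
tcp_pos: [0.5364, -0.0063, 0.2064]
ee_rot: [[-0.142, -0.983, 0.115], [-0.936, 0.171, 0.308], [-0.323, -0.064, -0.944]]
wrist_force: [0.1, -13.0, 2.9]
gripper_width: 0.003
gripper_force: 6.1
```

Request:
jog_arm(
  increments=[
    [0.05,0,-0.017,0],
    [0.05,0,-0.017,0],
    [0.05,0,-0.017,0],
    [0.05,0,-0.017,0],
    [0.05,0,-0.017,0],
    [0.05,0,-0.017,0],
    [0.1,0,-0.035,0],
    [0.3,0,-0.1,0],
    [0.5,0,-0.17,0],
    [0.5,0,-0.17,0],
  ],
)

```text
time_s: 42.35
tcp_pos: [0.5301, -0.0404, 0.2062]
ee_rot: [[-0.142, -0.983, 0.115], [-0.935, 0.171, 0.312], [-0.326, -0.063, -0.943]]
wrist_force: [0.5, 1.0, -0.2]
gripper_width: 0.007
gripper_force: 0.0
```

Request:
jog_arm(
  increments=[
    [0.7,0,-0.25,0],
    [0.7,0,-0.25,0],
    [0.7,0,-0.25,0],
    [0,0,-1,0],
    [0,0,-1,0],
    [0,0,-1,0],
    [0,0,-1,0],
    [0,0,0,0],
    [0,0,0,0],
  ],
)

```text
time_s: 43.25
tcp_pos: [0.513, -0.1092, 0.2822]
ee_rot: [[-0.143, -0.983, 0.116], [-0.934, 0.173, 0.312], [-0.327, -0.064, -0.943]]
wrist_force: [-0.2, 0.6, -0.1]
gripper_width: 0.007
gripper_force: 0.0
```

Run:
```python
from plan import *
from station import eyes
from fit import *
tip(); im=eyes.capture("scene");cv2.imwrite("pics/end.png",im);k=eyes.get_calibration("scene")
a=np.radians(80.28);c,q=np.cos(a),np.sin(a)
for n in("reagent_red","reagent_yellow","reagent_blue","reagent_green"):
    for d in eyes.outline_of("scene",n):
        ys,xs=np.nonzero(d["mask"]);print(n,round(d["conf"],2),xs.min(),xs.max(),ys.min(),ys.max())
for b in(13,69,125):
    m=sil(k,.5598+c*b/1e3,.0718+q*b/1e3,1);ys,xs=np.nonzero(m);print(b,xs.min(),xs.max(),ys.min(),ys.max())
```

```text
t 43.25 bay mm [-186.3   15.6  282.2] yaw -98.71 z [ 0.116  0.312 -0.943] F [ 0.5  0.3 -0.1] w 0.6 j [ -0.2  19.6 -15.2 -23.8 -50.8   5.3]
tip bay [-0.1178  0.0045  0.1136]
reagent_red 0.68 343 362 188 216
reagent_red 0.64 294 496 128 233
reagent_yellow 0.73 362 383 191 216
reagent_blue 0.68 380 401 190 215
reagent_blue 0.61 201 226 254 290
reagent_green 0.66 222 242 175 210
13 343 364 186 223
69 362 383 186 222
125 380 403 185 222
```

The outlines show the three bottles upright and touching, in order, at bay x of about 13, 69 and 125 mm. The green bottle hasn't moved.

```bash
python3 -c "
from station import r; print(r.finish_job())"
```

```text
the job is handed in; nothing more can be done
None
```

The blue, yellow and red bottles are upright and tight in the lane in that order; the red was pressed against the sprung stop at about 13 N for just over a second, then released, and the job was handed in at about 43 s with nothing else touched.

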